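# Hand-cranked polisher: run the platen at 20 rpm, then stop it at the pointer

## Robot

A 6-joint arm with a two-finger parallel gripper is mounted at the origin on the work surface. World frame = base frame: x ahead of the robot, y to its left, z up, the work surface at z = 0. Lengths are in m, angles in rad, forces in N, time in s.
With the tool pointing down it reaches from about 0.35 to 0.975 m from the base axis. Payload 4.9 kg.
Tool frame: the origin (TCP) lies at the very end of the fingers, on their centre line; the grasp point (between the pads) lies 19 mm behind it; z points along the fingers, y is the line along which they close (so a half turn about z gives the same grasp; the last joint's range is limited). The gripper opens to 85 mm and grips with 20 to 120 N. Pads are 22 mm wide; open, the fingers measure 114 mm over their backs; the gripper's body (76 mm by 85 mm) begins 54 mm behind the grasp point. The pads swing forward as they close: fully open they stand 13 mm farther back than shut.
Start: joints at [1.224, 0.053, 1.613, -0, 1.476, -0.119], TCP at [0.141, 0.609, 0.231] pointing down, gripper open.
Joint ranges: [-3.01, 3.01], [-1.01, 2.22], [0.06, 2.58], [-1.02, 4.17], [0.09, 2.62], [-3.14, 3.14]. Speed limits (rad/s): [2.57, 2.57, 3.14, 3.14, 3.14, 3.14].

## Interface

Orientations are given as a unit quaternion [w, x, y, z].
In Python, from plant import monitor, vision, manip gives the robot as it stands. The module is installed in compiled form; this text tells all that it offers.
- The arm moves only by the tool arm_command, never from a script. Its argument "rows" is a list of rows, each a list of 3 entries, a list of its own where there are three numbers: the finger opening in mm, from 0 to 85.4, then the shift along the world's x, y, z in units of 30 cm (1.0 is 30 cm), then the turn, a rotation vector about the world's x, y, z in units of pi/2 rad (1.0 is pi/2 rad). In form: [[claw, [x, y, z], [wx, wy, wz]], ...]. A call has 1 to 12 rows; each row is the pose to reach, as a shift and turn from the pose commanded when the call began; what a row does not reach only later rows make up. A row lasts 1/12 s, in which the tool goes at most 41.7 mm and 7.16 degrees, less where a joint would pass 70% of its speed; a pose out of reach is approached as far as the arm can. A call with a number of a shift or a turn outside -1 to 1 is refused whole. A call with a gripper value outside its range is refused whole. The fingers move at their own pace and stop on an object; the grip force is fixed at half the most. Time passes only in rows, so rows that repeat a pose let the fingers close. It gives the time, the measured TCP pose, the force, the opening and the grip force at its end, in the units of the state.
- monitor.state(): the state, without advancing time (a new reading comes with each control period).
- vision.grab_frame(name): name is "side" or "top" or "wrist"; returns a dict with "color" (384x512x3 uint8, red, green, blue), "z_map" (384x512 float32, m along the optical axis (not along the pixel's ray), 0 where there is no reading), "mtx" (3x3 intrinsics, pixels), "R" (3x3) and "t" (3): a world point X has camera coordinates R X + t. Camera axes: x right, y down, z forward; pixel columns grow to the right and rows downward; lengths in m; the calibration is good to about 2 mm. A picture is of the moment at which its call begins.
- manip.job_done(): hands the job in; it is judged then, once.
The state is a dict: "time": time; "joint_pos": joint angles; "joint_vel": joint speeds; "joint_efforts": joint torques, N m; "tool_pos": TCP position; "tool_rot": TCP orientation; "contact_force": force on the tool from outside, world axes, zero at the start; "ft_torque": the same for the moment, N m; "gripper_width": opening from 0.0 (shut) to 1.0 (fully open); "grasp_force": force on a finger pad.
Only numpy, scipy, OpenCV 4.12 (cv2) and the standard library are available. Lean on these libraries where they do the work, as an engineer would, in place of code of your own. Each camera call takes 0.05 s, during which the arm holds its last target. There are 200 camera calls.

## Task

Polish the specimen: take the crank handle of the polishing machine and turn it counter-clockwise (seen from above) until the dark platen under it runs at 20 rpm; the platen follows the crank only through a slipping coupling, so watch the platen itself, keep it between 17.5 and 22.5 rpm for 5 seconds without a break, and never let it reach 30 rpm. Then bring the platen to rest with its white line within the width of the pointer block beside it, and let go of the handle. Turn it only by the handle, and leave the specimen holder in its ring and the other things where they stand.

Things in the scene. Friction and masses are not known exactly. Their poses are not given: they have to be found in the camera images.
- polisher: White polishing machine, fixed to the table: housing 330 x 430 x 70 mm. Origin on the platen's vertical axis at table height; z up; housing spans x -165..165 and y -165..265 mm in its own frame. Pointer block at its +x side, ring at its -y side, free deck strip (top 70 mm above the table) at its +y side with a jar and a cup on it.
- platen (a joint): Turning angle (rad) of the platen, a dark steel disc 250 mm across, 20 mm thick, top face 100 mm above the table. Turns without limit about the vertical axis; the reading keeps counting past 2 pi. Grows counter-clockwise seen from above; 0 and every multiple of 2 pi: white line exactly at the pointer. Inertia nominally 0.047 kg m2 (varies 20 percent). 20 rpm = 2.09 rad/s.
- crank (a joint): Angle (rad) of the crank relative to the platen, same axis and sense, no limits. Crank angle in the machine's frame (direction from axis to handle) = this + platen. The coupling is viscous: torque on platen = 0.07 N m s/rad x (crank speed - platen speed), no spring, no dry friction; platen time constant about 0.65 s.
- line (a point): White line on the platen's top, 24 mm long radially and 10 mm wide, near the rim; this point is on the platen 112 mm from the axis, 100 mm above the table. Turns with the platen.
- pointer (a point): Where the line must stop: the point over the platen's rim, 112 mm from the axis, 100 mm above the table, directly inward of the pointer block. The block is aluminium, 30 mm wide along the rim, 22 mm deep, top 100 mm above the table, standing 137 mm to 159 mm from the axis on the machine's +x side.
- grip (a point): Centre of the crank's handle: upright black round grip 26 mm in diameter and 52 mm high, 50 mm from the platen's axis, from 169 to 221 mm above the table (this point at 197 mm). It spins freely on its pin, so the fingers can hold it at a fixed orientation while it goes round. Below it the aluminium crank arm, 20 mm wide, its top 164 mm above the table.
- ring (a point): Centre of the fixed aluminium retaining ring on the platen's top face level (100 mm above the table), 75 mm from the axis on the machine's -y side; ring 60 mm outside, 50 mm inside diameter, from 104 to 116 mm above the table.
- holder: Loose steel specimen holder: puck 44 mm across, 24 mm high, black button on top, nominally 0.25 kg; lies on the platen in the ring (may spin). Origin at its underside's centre. Its dry rubbing brakes the platen with nominally 0.11 N m (0.035 to 0.21): in steady running the crank must turn 1.7 rad/s (0.6 to 3.1) faster than the platen, and with the crank held still the platen soon stops and stays.
- jar: Small white-capped jar 44 mm across, 50 mm high, standing on the machine's deck. Leave alone. Origin under its centre.
- cup: Clear cup 48 mm across, 35 mm high, standing on the machine's deck. Leave alone. Origin under its centre.
- beaker: Glass beaker 90 mm across, 110 mm high, on the table. Leave alone. Origin under its centre.
- bottle: Bottle 64 mm across, 150 mm high, on the table. Leave alone. Origin under its centre.
- tub: Tub with a yellow cap, 56 mm across, 60 mm high, on the table. Leave alone. Origin under its centre.
- dish: Glass dish 90 mm across, 18 mm high, on the table. Leave alone. Origin under its centre.
Not all that is in view belongs to the job. Leave any pink or turquoise look-alike of the holder alone.

How it is judged:
On the way, in this order (a step that is already met when the one before it is completed fails the run):
1. the platen runs counter-clockwise between 17.5 and 22.5 rpm for 5 s without a break (velocity of joint platen between 1.833 and 2.356 rad/s), for 5 s.
2. the platen is at rest with its line within the width of the pointer block (velocity of joint platen between -0.05 and 0.05 rad/s and horizontal distance between line and pointer below 0.015 m), for 0.3 s.
At the end, for the whole second after the job is handed in: platen at rest (under 0.05 rad/s), its white line within 15 mm (half the pointer block's width) of the pointer, specimen holder flat in its ring, handle released (all of step 2 and horizontal distance between holder and ring below 0.012 m and angle between holder's own z axis and vertical below 0.2 rad); the robot touches nothing.
It fails at once if the platen reaches 30 rpm (velocity of joint platen above 3.14 rad/s or velocity of joint platen below -3.14 rad/s).
It fails at once if the robot touches the platen itself instead of the handle (contact force between any of the fingers, the arm and platen_c0 above 2 N).
It fails at once if the specimen holder is knocked, lifted or pulled out of its ring (not (horizontal distance between holder and ring below 0.012 m) or not (angle between holder's own z axis and vertical below 0.2 rad) or contact force between any of the fingers, the arm and holder above 1 N).
It fails at once if another thing is disturbed (distance of any of jar, cup, beaker, bottle, tub, dish from where it was at the start of the episode above 0.02 m).
It also fails if it takes over 58 s, if anything falls off the work surface, if the arm or the gripper's body presses on something with over 40 N, if the wrist force passes 120 N, or if a joint passes its speed limit or range.

## Working session

There is one attempt and no reset: what is moved stays moved. The work goes in short steps, Python scripts to look and compute and a tool call to move; the robot and the scene stay as the last step left them, time stands still between calls to the robot, and variables do not carry over. Pictures are saved under pics/ and viewed, at most 10 in all, crops included, and the job is handed in when it is done.

Besides the shell and the picture viewer there is one more tool, called as a command line: name --argument value ..., lists and objects as JSON in quotes. arm_command: Moves the arm, as the interface text tells. Shifts and turns lie within -1 to 1; 1 stands for 30 cm of shift or pi/2 rad of turn. Its arguments: {"type":"object","properties":{"rows":{"type":"array"}},"required":["rows"]}

```bash
mkdir -p pics
python3 - <<'E'
from plant import monitor, vision
import cv2,numpy as np
s=monitor.state(); print(s['time'],s['tool_pos'],s['tool_rot'],s['gripper_width'])
for n in ('top','side'):
    f=vision.grab_frame(n); cv2.imwrite(f'pics/{n}0.png',f['color'][:,:,::-1]); np.savez(f'{n}0.npz',**f)
    print(n,f['mtx'].round(1).tolist(),f['R'].round(3).tolist(),f['t'].round(3).tolist())
E
```

```text
0.0 [0.14093174 0.60826632 0.2300667 ] [-2.51454848e-04  1.13668460e-01  9.93518205e-01 -9.96972322e-04] 1.004100228262231
top [[355.3, 0.0, 255.3], [0.0, 355.3, 190.6], [0.0, 0.0, 1.0]] [[-0.027, -0.999, -0.024], [-0.999, 0.028, -0.044], [0.045, 0.023, -0.999]] [0.031, 0.536, 1.104]
side [[390.5, 0.0, 248.9], [0.0, 390.5, 192.1], [0.0, 0.0, 1.0]] [[0.999, -0.05, 0.014], [-0.015, -0.537, -0.844], [0.05, 0.842, -0.537]] [-0.56, 0.133, 1.137]
```

View pics/top0.png

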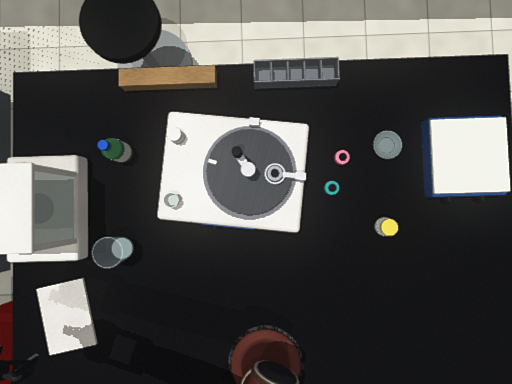

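View pics/side0.png

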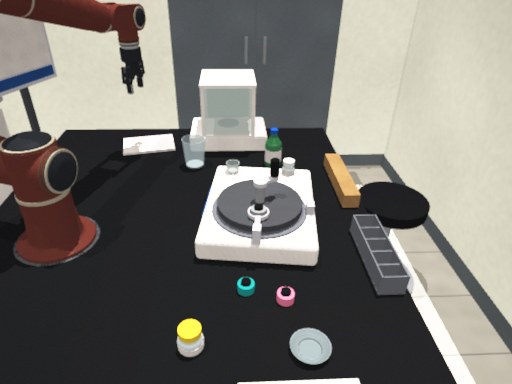

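The top view shows the grip at about (237,151), with the hub at (249,170). The ring and holder are at (275,173), the pointer block at (254,121) and the white line at (212,161). The jar is at (178,135) and the cup at (173,200). The holder look-alikes are pink at (342,157) and turquoise at (332,187).

Things that could be taken for the handle are the black grip (237,151), the black holder button (275,173) and the black tripod-like disc (120,20). I choose (237,151) because it is upright and sits on the crank arm.

```bash
cat > h.py <<'E'
import numpy as np, cv2
def cloud(f):
    v,u=np.mgrid[:384,:512]; z=f['z_map']; K=f['mtx']
    c=np.stack([(u-K[0,2])/K[0,0]*z,(v-K[1,2])/K[1,1]*z,z],-1)
    return (c-f['t'])@f['R']            # R^T (c-t)
def onplane(f,u,v,h):
    K=f['mtx']; d=np.stack([(u-K[0,2])/K[0,0],(v-K[1,2])/K[1,1],np.ones_like(u,float)],-1)@f['R']
    o=-f['t']@f['R']; return o+d*((h-o[2])/d[...,2])[...,None]
E
python3 - <<'E'
from h import *
from scipy.optimize import least_squares
f=dict(np.load('top0.npz')); P=cloud(f); c=f['color'].astype(int); g=c.mean(-1)
v,u=np.mgrid[:384,:512]
def show(n,u0,v0,r=2): 
    p=P[v0-r:v0+r+1,u0-r:u0+r+1].reshape(-1,3); print(n,np.median(p,0).round(4),'zrange',p[:,2].min().round(4),p[:,2].max().round(4))
for n,a,b in [('grip',237,151),('hub',248,170),('holder',275,173),('ptr',254,121),('line',212,161),('jar',178,135),('deck',185,180),('platen',230,195)]: show(n,a,b,1)
# rim circle on plane .10 : dark-disc boundary near white
box=(u>195)&(u<305)&(v>118)&(v<225)
m=box&(g<110); m=cv2.morphologyEx(m.astype(np.uint8),cv2.MORPH_OPEN,np.ones((3,3)))
ct=max(cv2.findContours(m,0,1)[0],key=len)[:,0].astype(float)
X=onplane(f,ct[:,0],ct[:,1],.1)[:,:2]
s=least_squares(lambda q:np.hypot(*(X-q[:2]).T)-q[2],[*X.mean(0),.125],loss='soft_l1',f_scale=.002); print('disc fit',s.x.round(4))
C=s.x[:2]
zz=P[...,2]
hm=(zz>.19)&(zz<.24)&box; print('grip by z',P[hm].mean(0).round(4) if hm.any() else None,hm.sum(), (P[hm].max(0)-P[hm].min(0)).round(3))
hb=(zz>.125)&(zz<.19)&box&(np.hypot(u-248,v-170)<12); print('hub z pct',np.percentile(zz[hb],[5,50,95]).round(4))
W=onplane(f,u.astype(float),v.astype(float),.1)[...,:2]
r=np.hypot(*(W-C).transpose(2,0,1)); lm=(g>150)&(r>.098)&(r<.121); 
n,lab,st,ce=cv2.connectedComponentsWithStats(lm.astype(np.uint8))
for i in range(1,n):
    q=onplane(f,ce[i][0],ce[i][1],.1)[:2]-C; print('white',st[i][4],ce[i].round(1),q.round(4),np.hypot(*q).round(4),np.arctan2(q[1],q[0]).round(3))
# housing yaw from white top contour
w=((g>170)&(u>150)&(u<315)&(v>105)&(v<240)).astype(np.uint8)
cw=max(cv2.findContours(w,0,1)[0],key=cv2.contourArea)[:,0].astype(float)
Y=onplane(f,cw[:,0],cw[:,1],.07)[:,:2]; R=cv2.minAreaRect(Y.astype(np.float32)*1000); print('housing',R)
ww=(g>150)&(r>.137)&(r<.16)&(zz>.09)&(zz<.11)&(v<140); q=P[ww].mean(0)[:2]-C; print('ptr ang',q.round(4),np.arctan2(q[1],q[0]).round(3),ww.sum())
for h in(.221,.217): 
  gm=(g<70)&(np.hypot(u-237,v-151)<9)&(zz>.19); q=onplane(f,np.array(u[gm].mean()),np.array(v[gm].mean()),h); print('grip',gm.sum(),q.round(4))
im=cv2.resize(f['color'][105:240,150:320,::-1],None,fx=4,fy=4,interpolation=3); cv2.imwrite('pics/crop0.png',im)
E
```

```text
grip [0.6302 0.0561 0.223 ] zrange 0.2204 0.2257
hub [0.586  0.0313 0.1697] zrange 0.1672 0.1707
holder [ 0.5792 -0.0427  0.1332] zrange 0.1316 0.1344
ptr [0.7357 0.013  0.1022] zrange 0.0998 0.1046
line [0.6223 0.1383 0.1021] zrange 0.0981 0.1052
jar [0.6977 0.2315 0.1216] zrange 0.1197 0.125
deck [0.5717 0.2253 0.0708] zrange 0.0668 0.0719
platen [0.5219 0.0881 0.1013] zrange 0.0996 0.1046
disc fit [0.5886 0.0318 0.1231]
grip by z [0.6301 0.0574 0.2199] 93 [0.024 0.024 0.036]
hub z pct [0.1657 0.1691 0.1719]
white 29 [212.4 161.3] [0.0331 0.1053] 0.1104 1.266
white 56 [285.8 173.9] [-0.01   -0.1067] 0.1072 -1.664
housing ((597.12841796875, 78.58920288085938), (428.7325439453125, 329.3992614746094), 82.95800018310547)
ptr ang [ 0.1476 -0.0182] -0.122 75
grip 93 [0.63   0.0573 0.221 ]
grip 93 [0.6306 0.0576 0.217 ]
```

View pics/crop0.png

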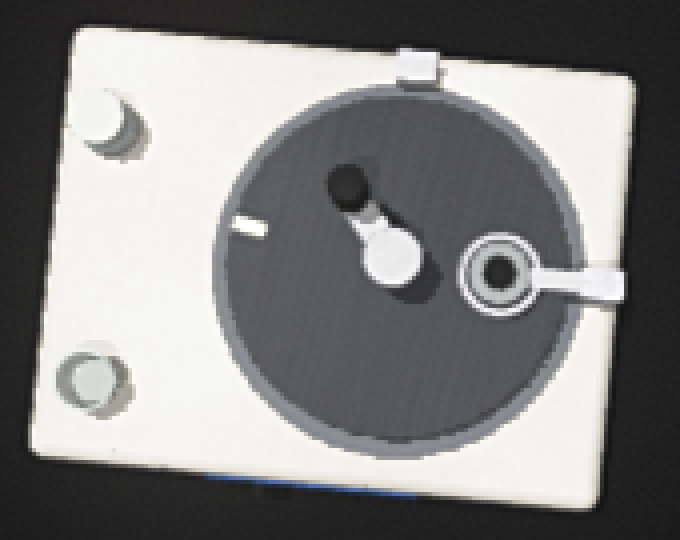

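The crop confirms the grip at crop pixel (348,188): an upright black knob on the crank arm. The line is at (250,226) and the block at (417,66). By my measurement:
- **Axis:** about (0.589, 0.031).
- **Grip:** (0.630, 0.057), at r = 49 mm against 50 mm expected.
- **Pointer direction:** −0.122 rad.

The heights match the description to within 2 mm.

arm_command --rows '[[85,[0.8,-0.9,0.1],[0,0,0]],[85,[0.8,-0.9,0.1],[0,0,0]],[85,[0.8,-0.9,0.1],[0,0,0]],[85,[0.8,-0.9,0.1],[0,0,0]],[85,[0.8,-0.9,0.1],[0,0,0]],[85,[0.8,-0.9,0.1],[0,0,0]],[85,[0.8,-0.9,0.1],[0,0,0]],[85,[0.8,-0.9,0.1],[0,0,0]],[85,[0.8,-0.9,0.1],[0,0,0]]]'

```text
time: 0.85
tool_pos: [0.3826, 0.3362, 0.2613]
tool_rot: [0.0, 0.115, 0.993, -0.0]
contact_force: [0.2, -0.1, 0.3]
gripper_width: 0.993
grasp_force: 0.0
```

arm_command --rows '[[85,[0.83,-0.94,0.0],[0,0,0]],[85,[0.83,-0.94,0.0],[0,0,0]],[85,[0.83,-0.94,0.0],[0,0,0]],[85,[0.83,-0.94,0.0],[0,0,0]],[85,[0.83,-0.94,0.0],[0,0,0]],[85,[0.83,-0.94,0.0],[0,0,0]],[85,[0.83,-0.94,0.0],[0,0,0]],[85,[0.83,-0.94,0.0],[0,0,0]],[85,[0.83,-0.94,0.0],[0,0,0]],[85,[0.83,-0.94,0.0],[0,0,0]],[85,[0.83,-0.94,0.0],[0,0,0]]]'

```text
time: 1.77
tool_pos: [0.6307, 0.0549, 0.2599]
tool_rot: [-0.001, 0.115, 0.993, -0.0]
contact_force: [-0.3, -0.1, -0.5]
gripper_width: 0.995
grasp_force: 0.0
```

arm_command --rows '[[85,[0.0,0.01,-0.13],[0,0,0]],[85,[0.0,0.01,-0.26],[0,0,0]],[85,[0.0,0.01,-0.26],[0,0,0]],[10,[0.0,0.01,-0.26],[0,0,0]],[10,[0.0,0.01,-0.26],[0,0,0]],[10,[0.0,0.01,-0.26],[0,0,0]],[10,[0.0,0.01,-0.26],[0,0,0]],[10,[0.0,0.01,-0.26],[0,0,0]],[10,[0.0,0.01,-0.26],[0,0,0]],[10,[0.0,0.01,-0.26],[0,0,0]]]'

```text
time: 2.6
tool_pos: [0.6313, 0.0595, 0.1864]
tool_rot: [0.002, 0.114, 0.994, -0.0]
contact_force: [-1.8, -1.8, 5.5]
gripper_width: 0.29
grasp_force: 58.6
```

Run:
```python
from h import *
from plant import monitor,vision
s=monitor.state();print(s['time'],s['tool_pos'],s['contact_force'],s['ft_torque'],s['grasp_force'],s['gripper_width'])
f=vision.grab_frame('top');a=f['color'];f2=vision.grab_frame('side');b=f2['color']
np.savez('side1.npz',**f2)
cv2.imwrite('pics/two1.png',np.hstack([cv2.resize(a[95:250,140:330],(400,326)),cv2.resize(b[140:270,180:340],(400,326))])[:,:,::-1])
```

```text
2.6 [0.63132025 0.0594864  0.18637018] [-1.75478951 -1.78480655  5.48760907] [-0.2426396   0.28966625 -0.01892365] 58.552504777908325 0.2901525064947918
```

View pics/two1.png

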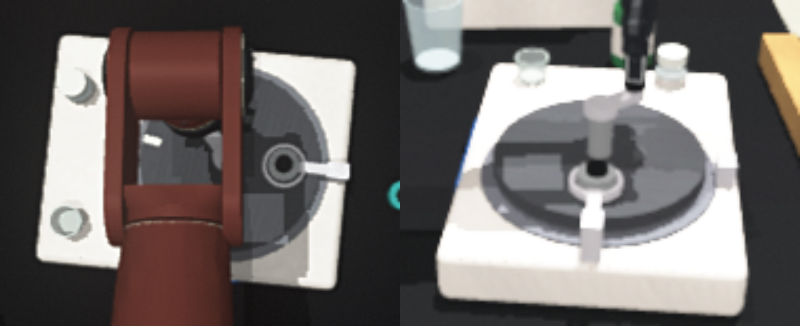

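The top view shows the arm covering the middle of the machine, with the line showing at (152,140) of the panel. The side view shows the fingers closed on the grip at (635,80), and the opening of 0.29 × 85 mm ≈ 25 mm matches a 26 mm grip. Next I'll write the row generator and line detector, then spin up gently.

```bash
cat > gen.py <<'E'
# python3 gen.py w1 w2 ...  : crank speed per row (rad/s); prints rows, keeps commanded phi/pos in st.json
import sys,json,numpy as np
try: s=json.load(open('st.json'))
except Exception: s=dict(phi=0.58,p=[.630,.060],C=[.589,.031],log=[])
ws=[]
for a in sys.argv[1:]:
    w,_,n=a.partition('x'); ws+=[float(w)]*int(n or 1)
C=np.array(s['C']); p0=np.array(s['p']); rows=[]
for w in ws:
    s['phi']+=w/12; s['log'].append(w); q=((C+.05*np.array([np.cos(s['phi']),np.sin(s['phi'])])-p0)/.3).round(3); rows.append([10,[float(q[0]),float(q[1]),0],[0,0,0]])
s['p']=(p0+q*.3).tolist(); json.dump(s,open('st.json','w')); print(len(rows),'phi',s['phi']); print(json.dumps(rows))
E
cat > look.py <<'E'
from h import *
from plant import monitor,vision
C=np.array([.589,.031]); PTR=-.122
def polar(f):
    th=np.arange(-np.pi,np.pi,.01); r=np.arange(.100,.1245,.001); T,R=np.meshgrid(th,r,indexing='ij')
    X=np.stack([C[0]+R*np.cos(T),C[1]+R*np.sin(T),np.full_like(T,.1)],-1); c=X@f['R'].T+f['t']; 
    u=(f['mtx'][0,0]*c[...,0]/c[...,2]+f['mtx'][0,2]).astype(np.float32); v=(f['mtx'][1,1]*c[...,1]/c[...,2]+f['mtx'][1,2]).astype(np.float32)
    col=cv2.remap(f['color'],u,v,cv2.INTER_LINEAR).astype(float); z=cv2.remap(f['z_map'],u,v,cv2.INTER_NEAREST)
    g=col.min(-1); ok=abs(z-c[...,2])<.015; g[~ok]=np.nan; return th,g
def line(f):
    th,g=polar(f); b=np.nanmean(g[:,4:21],1); n=np.isfinite(g[:,4:21]).mean(1); b[n<.6]=np.nan
    b[abs((th-(PTR-np.pi/2)+np.pi)%(2*np.pi)-np.pi)<.2]=np.nan
    med=np.nanmedian(b); k=np.nan_to_num(b-med); 
    s=np.convolve(np.r_[k[-4:],k,k[:4]],np.ones(9)/9,'valid'); i=int(np.argmax(s)); j=np.arange(i-9,i+10)%len(th)
    w=np.clip(k[j]-.4*s[i],0,None); off=(w*np.arange(-9,10)).sum()/w.sum()*.01
    return (th[i]+off-PTR+np.pi)%(2*np.pi)-np.pi, s[i], med
if __name__=='__main__':
    import sys
    for n in sys.argv[1:] or ['side','top']:
        s=monitor.state(); f=vision.grab_frame(n); a,q,m=line(f); d=s['tool_pos'][:2]-C
        print(n,'t',round(s['time'],3),'line-ptr',round(a,3),'score',round(q),'bg',round(m),'| tcp r',np.hypot(*d).round(4),'phi',np.arctan2(d[1],d[0]).round(3),'z',s['tool_pos'][2].round(4),'F',s['contact_force'].round(1))
E
python3 - <<'E'
import look
from h import *
for n in('top0','side0','side1'): print(n,look.line(dict(np.load(n+'.npz'))))
E
python3 gen.py 0.3 0.6 0.9 1.2 1.5 1.8 2.1 2.4 2.7 3.0 3.2x2; python3 gen.py 3.2x12
```

```text
top0 (np.float64(1.3932055351608703), np.float64(151.156862745098), np.float64(86.52941176470588))
side0 (np.float64(1.9166632382996625), np.float64(19.770806100217868), np.float64(112.23529411764706))
side1 (np.float64(1.914955774042209), np.float64(26.838344226579515), np.float64(127.3529411764706))
12 phi 2.4883333333333333
[[10, [0.0, -0.002, 0], [0, 0, 0]], [10, [-0.004, 0.005, 0], [0, 0, 0]], [10, [-0.012, 0.014, 0], [0, 0, 0]], [10, [-0.024, 0.026, 0], [0, 0, 0]], [10, [-0.04, 0.039, 0], [0, 0, 0]], [10, [-0.062, 0.052, 0], [0, 0, 0]], [10, [-0.089, 0.063, 0], [0, 0, 0]], [10, [-0.122, 0.069, 0], [0, 0, 0]], [10, [-0.159, 0.069, 0], [0, 0, 0]], [10, [-0.199, 0.058, 0], [0, 0, 0]], [10, [-0.238, 0.036, 0], [0, 0, 0]], [10, [-0.269, 0.005, 0], [0, 0, 0]]]
12 phi 5.688333333333333
[[10, [-0.022, -0.039, 0], [0, 0, 0]], [10, [-0.033, -0.082, 0], [0, 0, 0]], [10, [-0.033, -0.126, 0], [0, 0, 0]], [10, [-0.02, -0.169, 0], [0, 0, 0]], [10, [0.003, -0.206, 0], [0, 0, 0]], [10, [0.035, -0.237, 0], [0, 0, 0]], [10, [0.074, -0.258, 0], [0, 0, 0]], [10, [0.117, -0.268, 0], [0, 0, 0]], [10, [0.162, -0.266, 0], [0, 0, 0]], [10, [0.204, -0.252, 0], [0, 0, 0]], [10, [0.241, -0.228, 0], [0, 0, 0]], [10, [0.27, -0.195, 0], [0, 0, 0]]]look.py:11: RuntimeWarning: Mean of empty slice
  th,g=polar(f); b=np.nanmean(g[:,4:21],1); n=np.isfinite(g[:,4:21]).mean(1); b[n<.6]=np.nan
```

arm_command --rows '[[10,[0.0,-0.002,0],[0,0,0]],[10,[-0.004,0.005,0],[0,0,0]],[10,[-0.012,0.014,0],[0,0,0]],[10,[-0.024,0.026,0],[0,0,0]],[10,[-0.04,0.039,0],[0,0,0]],[10,[-0.062,0.052,0],[0,0,0]],[10,[-0.089,0.063,0],[0,0,0]],[10,[-0.122,0.069,0],[0,0,0]],[10,[-0.159,0.069,0],[0,0,0]],[10,[-0.199,0.058,0],[0,0,0]],[10,[-0.238,0.036,0],[0,0,0]],[10,[-0.269,0.005,0],[0,0,0]]]'

```text
time: 3.7
tool_pos: [0.5511, 0.0618, 0.1864]
tool_rot: [0.004, 0.113, 0.994, 0.001]
contact_force: [4.9, -1.0, 5.2]
gripper_width: 0.29
grasp_force: 58.9
```

arm_command --rows '[[10,[-0.022,-0.039,0],[0,0,0]],[10,[-0.033,-0.082,0],[0,0,0]],[10,[-0.033,-0.126,0],[0,0,0]],[10,[-0.02,-0.169,0],[0,0,0]],[10,[0.003,-0.206,0],[0,0,0]],[10,[0.035,-0.237,0],[0,0,0]],[10,[0.074,-0.258,0],[0,0,0]],[10,[0.117,-0.268,0],[0,0,0]],[10,[0.162,-0.266,0],[0,0,0]],[10,[0.204,-0.252,0],[0,0,0]],[10,[0.241,-0.228,0],[0,0,0]],[10,[0.27,-0.195,0],[0,0,0]]]'

```text
time: 4.7
tool_pos: [0.632, 0.0025, 0.1863]
tool_rot: [0.001, 0.114, 0.993, 0.0]
contact_force: [-3.5, 0.5, 8.3]
gripper_width: 0.286
grasp_force: 59.3
```

```bash
python3 -W ignore look.py side top; python3 gen.py 3.2x12
```

```text
side t 4.7 line-ptr -2.855 score 110 bg 131 | tcp r 0.0516 phi -0.586 z 0.1863 F [-3.5  0.5  8.3]
top t 4.75 line-ptr 1.585 score 3 bg 88 | tcp r 0.0515 phi -0.537 z 0.1864 F [1.3 3.1 5.7]
12 phi 8.888333333333335
[[10, [0.02, 0.04, 0], [0, 0, 0]], [10, [0.029, 0.083, 0], [0, 0, 0]], [10, [0.026, 0.127, 0], [0, 0, 0]], [10, [0.011, 0.169, 0], [0, 0, 0]], [10, [-0.014, 0.206, 0], [0, 0, 0]], [10, [-0.048, 0.234, 0], [0, 0, 0]], [10, [-0.089, 0.253, 0], [0, 0, 0]], [10, [-0.132, 0.26, 0], [0, 0, 0]], [10, [-0.176, 0.255, 0], [0, 0, 0]], [10, [-0.218, 0.24, 0], [0, 0, 0]], [10, [-0.253, 0.213, 0], [0, 0, 0]], [10, [-0.281, 0.179, 0], [0, 0, 0]]]
```

arm_command --rows '[[10,[0.02,0.04,0],[0,0,0]],[10,[0.029,0.083,0],[0,0,0]],[10,[0.026,0.127,0],[0,0,0]],[10,[0.011,0.169,0],[0,0,0]],[10,[-0.014,0.206,0],[0,0,0]],[10,[-0.048,0.234,0],[0,0,0]],[10,[-0.089,0.253,0],[0,0,0]],[10,[-0.132,0.26,0],[0,0,0]],[10,[-0.176,0.255,0],[0,0,0]],[10,[-0.218,0.24,0],[0,0,0]],[10,[-0.253,0.213,0],[0,0,0]],[10,[-0.281,0.179,0],[0,0,0]]]'

```text
time: 5.8
tool_pos: [0.5475, 0.0567, 0.1864]
tool_rot: [0.003, 0.113, 0.994, 0.001]
contact_force: [4.8, -1.2, 5.8]
gripper_width: 0.288
grasp_force: 59.2
```

```bash
python3 -W ignore look.py side top; python3 gen.py 3.2x12
cat > sim.py <<'E'
import numpy as np
# segments: (duration, crank speed); returns angle & speed at ends
def sim(segs,J,tau,th=0.,w=0.,k=.07,dt=.001):
    out=[]
    for d,c in segs:
        for _ in range(int(round(d/dt))):
            m=k*(c-w)
            if w==0 and abs(m)<=tau: a=0
            else:
                a=(m-tau*np.sign(w if w else m))/J
            n=w+a*dt
            if w and n*w<0: n=0.
            th+=(w+n)/2*dt; w=n
        out.append((th,w))
    return np.array(out)
E
python3 - <<'E'
from sim import *
r=1/12
segs=[(r,x) for x in [.3,.6,.9,1.2,1.5,1.8,2.1,2.4,2.7,3.0,3.2,3.2]]+[(r,3.2)]*12
for tau in(.035,.06,.08,.1,.13):
  for J in(.038,.047,.056): print(tau,J,sim(segs,J,tau)[-1].round(3),sim(segs+[(.1,0)]+[(r,3.2)]*12,J,tau)[-1].round(3))
E
```

```text
side t 5.8 line-ptr -0.842 score 119 bg 133 | tcp r 0.0488 phi 2.587 z 0.1864 F [ 4.8 -1.2  5.8]
top t 5.85 line-ptr -0.747 score 151 bg 83 | tcp r 0.0486 phi 2.635 z 0.1863 F [-0.8 -3.2  8.2]
12 phi 12.088333333333345
[[10, [-0.017, -0.041, 0], [0, 0, 0]], [10, [-0.023, -0.085, 0], [0, 0, 0]], [10, [-0.018, -0.129, 0], [0, 0, 0]], [10, [-0.0, -0.17, 0], [0, 0, 0]], [10, [0.027, -0.205, 0], [0, 0, 0]], [10, [0.062, -0.231, 0], [0, 0, 0]], [10, [0.104, -0.248, 0], [0, 0, 0]], [10, [0.148, -0.252, 0], [0, 0, 0]], [10, [0.191, -0.245, 0], [0, 0, 0]], [10, [0.232, -0.227, 0], [0, 0, 0]], [10, [0.266, -0.199, 0], [0, 0, 0]], [10, [0.291, -0.162, 0], [0, 0, 0]]]
0.035 0.038 [2.74  2.523] [5.343 2.591]
0.035 0.047 [2.495 2.406] [5.042 2.542]
0.035 0.056 [2.284 2.282] [4.76  2.486]
0.06 0.038 [2.267 2.178] [4.484 2.235]
0.06 0.047 [2.058 2.071] [4.227 2.189]
0.06 0.056 [1.881 1.961] [3.987 2.138]
0.08 0.038 [1.914 1.903] [3.823 1.951]
0.08 0.047 [1.735 1.806] [3.601 1.908]
0.08 0.056 [1.582 1.707] [3.394 1.86 ]
0.1 0.038 [1.583 1.631] [3.185 1.667]
0.1 0.047 [1.432 1.544] [2.998 1.627]
0.1 0.056 [1.303 1.456] [2.823 1.583]
0.13 0.038 [1.126 1.226] [2.269 1.241]
0.13 0.047 [1.015 1.156] [2.133 1.206]
0.13 0.056 [0.921 1.087] [2.007 1.17 ]
```

```bash
cp sim.py sim_.py
python3 - <<'E'
from sim import *
from scipy.optimize import least_squares
r=1/12
s=[(r,x) for x in [.3,.6,.9,1.2,1.5,1.8,2.1,2.4,2.7,3.0,3.2,3.2]]+[(r,3.2)]*12+[(.1,0)]+[(r,3.2)]*12+[(.05,0)]
def res(q):
    o=sim(s,q[0],q[1],dt=.0025)[:,0]; return [(o[23]-2.035)/.02,(o[36]-4.048)/.02,(o[37]-4.143)/.02,(q[0]-.047)/.005]
f=least_squares(res,[.047,.065],diff_step=.02); print(f.x,np.round(f.fun,2),'steady slip',f.x[1]/.07, sim(s,*f.x)[-1])
w=sim(s+[(.05,0)],*f.x)[-1,1]; print(w,sim([(r,3.05)]*24,*f.x,w=w)[::3].round(3).tolist())
E
python3 - <<'E'
import json
s=json.load(open('st.json'));s['phi']-=3.2;s['log']=s['log'][:-12]
# undo the ungenerated call: commanded position back to the last executed row
import math
q=[.291,-.162];s['p']=[s['p'][i]-.3*q[i] for i in (0,1)];print(s['phi'],s['p'],[s['C'][0]+.05*math.cos(s['phi']),s['C'][1]+.05*math.sin(s['phi'])]);json.dump(s,open('st.json','w'))
E
for i in 1 2 3; do python3 gen.py 3.05x12; done
```

```text
[0.03963466 0.07081164] [-0.71  0.13  0.23 -1.47] steady slip 1.0115947895758841 [4.17768861 1.81279291]
1.5738743552233672 [[0.133, 1.637], [0.56, 1.78], [1.016, 1.872], [1.49, 1.931], [1.976, 1.969], [2.469, 1.994], [2.968, 2.01], [3.47, 2.02]]
8.888333333333346 [0.546, 0.0567] [0.5460234399245305, 0.05655416373273771]
12 phi 11.938333333333343
[[10, [-0.017, -0.039, 0], [0, 0, 0]], [10, [-0.023, -0.081, 0], [0, 0, 0]], [10, [-0.019, -0.123, 0], [0, 0, 0]], [10, [-0.004, -0.163, 0], [0, 0, 0]], [10, [0.02, -0.197, 0], [0, 0, 0]], [10, [0.052, -0.225, 0], [0, 0, 0]], [10, [0.09, -0.243, 0], [0, 0, 0]], [10, [0.131, -0.252, 0], [0, 0, 0]], [10, [0.173, -0.25, 0], [0, 0, 0]], [10, [0.213, -0.237, 0], [0, 0, 0]], [10, [0.249, -0.214, 0], [0, 0, 0]], [10, [0.278, -0.184, 0], [0, 0, 0]]]
12 phi 14.98833333333334
[[10, [0.02, 0.037, 0], [0, 0, 0]], [10, [0.031, 0.078, 0], [0, 0, 0]], [10, [0.03, 0.121, 0], [0, 0, 0]], [10, [0.02, 0.161, 0], [0, 0, 0]], [10, [-0.001, 0.198, 0], [0, 0, 0]], [10, [-0.031, 0.229, 0], [0, 0, 0]], [10, [-0.067, 0.251, 0], [0, 0, 0]], [10, [-0.107, 0.263, 0], [0, 0, 0]], [10, [-0.149, 0.264, 0], [0, 0, 0]], [10, [-0.191, 0.255, 0], [0, 0, 0]], [10, [-0.228, 0.236, 0], [0, 0, 0]], [10, [-0.26, 0.208, 0], [0, 0, 0]]]
12 phi 18.038333333333338
[[10, [-0.024, -0.035, 0], [0, 0, 0]], [10, [-0.038, -0.075, 0], [0, 0, 0]], [10, [-0.041, -0.117, 0], [0, 0, 0]], [10, [-0.034, -0.158, 0], [0, 0, 0]], [10, [-0.017, -0.197, 0], [0, 0, 0]], [10, [0.01, -0.23, 0], [0, 0, 0]], [10, [0.044, -0.255, 0], [0, 0, 0]], [10, [0.083, -0.271, 0], [0, 0, 0]], [10, [0.125, -0.276, 0], [0, 0, 0]], [10, [0.167, -0.271, 0], [0, 0, 0]], [10, [0.206, -0.255, 0], [0, 0, 0]], [10, [0.24, -0.231, 0], [0, 0, 0]]]
```

arm_command --rows '[[10,[-0.017,-0.039,0],[0,0,0]],[10,[-0.023,-0.081,0],[0,0,0]],[10,[-0.019,-0.123,0],[0,0,0]],[10,[-0.004,-0.163,0],[0,0,0]],[10,[0.02,-0.197,0],[0,0,0]],[10,[0.052,-0.225,0],[0,0,0]],[10,[0.09,-0.243,0],[0,0,0]],[10,[0.131,-0.252,0],[0,0,0]],[10,[0.173,-0.25,0],[0,0,0]],[10,[0.213,-0.237,0],[0,0,0]],[10,[0.249,-0.214,0],[0,0,0]],[10,[0.278,-0.184,0],[0,0,0]]]'

```text
time: 6.9
tool_pos: [0.6311, 0.0011, 0.1863]
tool_rot: [0.001, 0.114, 0.993, 0.0]
contact_force: [-4.3, 1.2, 9.4]
gripper_width: 0.294
grasp_force: 59.4
```

arm_command --rows '[[10,[0.02,0.037,0],[0,0,0]],[10,[0.031,0.078,0],[0,0,0]],[10,[0.03,0.121,0],[0,0,0]],[10,[0.02,0.161,0],[0,0,0]],[10,[-0.001,0.198,0],[0,0,0]],[10,[-0.031,0.229,0],[0,0,0]],[10,[-0.067,0.251,0],[0,0,0]],[10,[-0.107,0.263,0],[0,0,0]],[10,[-0.149,0.264,0],[0,0,0]],[10,[-0.191,0.255,0],[0,0,0]],[10,[-0.228,0.236,0],[0,0,0]],[10,[-0.26,0.208,0],[0,0,0]]]'

```text
time: 7.9
tool_pos: [0.5529, 0.0639, 0.1864]
tool_rot: [0.003, 0.113, 0.994, 0.0]
contact_force: [4.4, -1.2, 5.2]
gripper_width: 0.287
grasp_force: 59.4
```

```bash
python3 -W ignore look.py side
```

```text
side t 7.9 line-ptr 3.034 score 55 bg 133 | tcp r 0.0489 phi 2.403 z 0.1864 F [ 4.4 -1.2  5.2]
```

arm_command --rows '[[10,[-0.024,-0.035,0],[0,0,0]],[10,[-0.038,-0.075,0],[0,0,0]],[10,[-0.041,-0.117,0],[0,0,0]],[10,[-0.034,-0.158,0],[0,0,0]],[10,[-0.017,-0.197,0],[0,0,0]],[10,[0.01,-0.23,0],[0,0,0]],[10,[0.044,-0.255,0],[0,0,0]],[10,[0.083,-0.271,0],[0,0,0]],[10,[0.125,-0.276,0],[0,0,0]],[10,[0.167,-0.271,0],[0,0,0]],[10,[0.206,-0.255,0],[0,0,0]],[10,[0.24,-0.231,0],[0,0,0]]]'

```text
time: 8.95
tool_pos: [0.6251, -0.0058, 0.1863]
tool_rot: [0.001, 0.114, 0.993, 0.0]
contact_force: [-3.5, 2.1, 8.9]
gripper_width: 0.288
grasp_force: 59.5
```

```bash
python3 -W ignore look.py side
```

```text
side t 8.95 line-ptr -1.246 score 96 bg 127 | tcp r 0.0515 phi -0.795 z 0.1863 F [-3.5  2.1  8.9]
```

```bash
cat > fit.py <<'E'
from sim import *
from scipy.optimize import least_squares
r=1/12
s=[(r,x) for x in [.3,.6,.9,1.2,1.5,1.8,2.1,2.4,2.7,3.0,3.2,3.2]]+[(r,3.2)]*12+[(.1,0)]+[(r,3.2)]*12+[(.05,0),(.05,0)]+[(r,3.05)]*24+[(.05,0)]+[(r,3.05)]*12+[(.05,0)]
obs={23:2.035,36:4.048,37:4.143,62:7.924,75:9.927}
def res(q):
    o=sim(s,q[0],q[1],th=q[2],dt=.0025)[:,0]; return [(o[i]-v)/.015 for i,v in obs.items()]+[(q[0]-.047)/.005,q[2]/.02]
f=least_squares(res,[.047,.065,0],diff_step=.02,x_scale=[.01,.01,.01])
if __name__=='__main__':
    print(f.x,np.round(f.fun,2),'slip',f.x[1]/.07); o=sim(s,*f.x); print('now',o[-1])
    w=o[-1,1]
    for c in (3.05,3.1,3.15): print(c,sim([(r,c)]*12,*f.x[:2],w=w)[:,1].round(3).tolist())
E
python3 fit.py; for i in 1 2 3 4 5 6; do python3 gen.py 3.1x12; done
```

```text
[0.03811747 0.07260199 0.00774282] [-0.19 -0.46 -0.41  1.87 -1.09 -1.78  0.39] slip 1.037171281549931
now [10.06865635  1.70421884]
3.05 [1.748, 1.785, 1.818, 1.845, 1.869, 1.889, 1.907, 1.922, 1.935, 1.946, 1.955, 1.963]
3.1 [1.755, 1.799, 1.836, 1.868, 1.896, 1.919, 1.94, 1.957, 1.972, 1.985, 1.996, 2.005]
3.15 [1.762, 1.812, 1.854, 1.891, 1.922, 1.949, 1.972, 1.992, 2.009, 2.024, 2.037, 2.047]
12 phi 21.138333333333332
[[10, [0.027, 0.034, 0], [0, 0, 0]], [10, [0.045, 0.073, 0], [0, 0, 0]], [10, [0.052, 0.115, 0], [0, 0, 0]], [10, [0.048, 0.158, 0], [0, 0, 0]], [10, [0.033, 0.198, 0], [0, 0, 0]], [10, [0.009, 0.234, 0], [0, 0, 0]], [10, [-0.024, 0.261, 0], [0, 0, 0]], [10, [-0.063, 0.28, 0], [0, 0, 0]], [10, [-0.105, 0.288, 0], [0, 0, 0]], [10, [-0.148, 0.285, 0], [0, 0, 0]], [10, [-0.189, 0.271, 0], [0, 0, 0]], [10, [-0.224, 0.247, 0], [0, 0, 0]]]
12 phi 24.238333333333326
[[10, [-0.029, -0.032, 0], [0, 0, 0]], [10, [-0.048, -0.071, 0], [0, 0, 0]], [10, [-0.057, -0.113, 0], [0, 0, 0]], [10, [-0.055, -0.156, 0], [0, 0, 0]], [10, [-0.042, -0.196, 0], [0, 0, 0]], [10, [-0.018, -0.23
[... 1411 characters left out ...]
 0]], [10, [0.019, 0.261, 0], [0, 0, 0]], [10, [-0.016, 0.286, 0], [0, 0, 0]], [10, [-0.057, 0.301, 0], [0, 0, 0]], [10, [-0.099, 0.305, 0], [0, 0, 0]], [10, [-0.142, 0.298, 0], [0, 0, 0]], [10, [-0.181, 0.28, 0], [0, 0, 0]]]
12 phi 36.63833333333331
[[10, [-0.033, -0.027, 0], [0, 0, 0]], [10, [-0.059, -0.061, 0], [0, 0, 0]], [10, [-0.074, -0.101, 0], [0, 0, 0]], [10, [-0.079, -0.144, 0], [0, 0, 0]], [10, [-0.073, -0.187, 0], [0, 0, 0]], [10, [-0.056, -0.226, 0], [0, 0, 0]], [10, [-0.03, -0.26, 0], [0, 0, 0]], [10, [0.004, -0.286, 0], [0, 0, 0]], [10, [0.044, -0.303, 0], [0, 0, 0]], [10, [0.086, -0.308, 0], [0, 0, 0]], [10, [0.129, -0.303, 0], [0, 0, 0]], [10, [0.169, -0.287, 0], [0, 0, 0]]]
```

arm_command --rows '[[10,[0.027,0.034,0],[0,0,0]],[10,[0.045,0.073,0],[0,0,0]],[10,[0.052,0.115,0],[0,0,0]],[10,[0.048,0.158,0],[0,0,0]],[10,[0.033,0.198,0],[0,0,0]],[10,[0.009,0.234,0],[0,0,0]],[10,[-0.024,0.261,0],[0,0,0]],[10,[-0.063,0.28,0],[0,0,0]],[10,[-0.105,0.288,0],[0,0,0]],[10,[-0.148,0.285,0],[0,0,0]],[10,[-0.189,0.271,0],[0,0,0]],[10,[-0.224,0.247,0],[0,0,0]]]'

```text
time: 10.0
tool_pos: [0.5577, 0.0686, 0.1864]
tool_rot: [0.003, 0.113, 0.994, 0.0]
contact_force: [3.2, -1.3, 5.5]
gripper_width: 0.287
grasp_force: 59.5
```

arm_command --rows '[[10,[-0.029,-0.032,0],[0,0,0]],[10,[-0.048,-0.071,0],[0,0,0]],[10,[-0.057,-0.113,0],[0,0,0]],[10,[-0.055,-0.156,0],[0,0,0]],[10,[-0.042,-0.196,0],[0,0,0]],[10,[-0.018,-0.233,0],[0,0,0]],[10,[0.013,-0.262,0],[0,0,0]],[10,[0.051,-0.282,0],[0,0,0]],[10,[0.093,-0.292,0],[0,0,0]],[10,[0.136,-0.29,0],[0,0,0]],[10,[0.177,-0.278,0],[0,0,0]],[10,[0.214,-0.256,0],[0,0,0]]]'

```text
time: 11.0
tool_pos: [0.622, -0.0084, 0.1863]
tool_rot: [0.001, 0.114, 0.993, 0.0]
contact_force: [-4.3, 3.1, 10.3]
gripper_width: 0.293
grasp_force: 59.6
```

arm_command --rows '[[10,[0.029,0.031,0],[0,0,0]],[10,[0.05,0.069,0],[0,0,0]],[10,[0.061,0.11,0],[0,0,0]],[10,[0.06,0.153,0],[0,0,0]],[10,[0.049,0.195,0],[0,0,0]],[10,[0.027,0.232,0],[0,0,0]],[10,[-0.003,0.262,0],[0,0,0]],[10,[-0.04,0.284,0],[0,0,0]],[10,[-0.081,0.295,0],[0,0,0]],[10,[-0.124,0.296,0],[0,0,0]],[10,[-0.166,0.285,0],[0,0,0]],[10,[-0.204,0.265,0],[0,0,0]]]'

```text
time: 12.0
tool_pos: [0.5608, 0.0711, 0.1864]
tool_rot: [0.003, 0.113, 0.994, 0.0]
contact_force: [4.5, -3.5, 5.2]
gripper_width: 0.288
grasp_force: 59.5
```

arm_command --rows '[[10,[-0.031,-0.03,0],[0,0,0]],[10,[-0.053,-0.067,0],[0,0,0]],[10,[-0.065,-0.108,0],[0,0,0]],[10,[-0.067,-0.151,0],[0,0,0]],[10,[-0.057,-0.193,0],[0,0,0]],[10,[-0.037,-0.231,0],[0,0,0]],[10,[-0.008,-0.262,0],[0,0,0]],[10,[0.028,-0.285,0],[0,0,0]],[10,[0.069,-0.299,0],[0,0,0]],[10,[0.112,-0.301,0],[0,0,0]],[10,[0.154,-0.292,0],[0,0,0]],[10,[0.193,-0.273,0],[0,0,0]]]'

```text
time: 13.0
tool_pos: [0.6188, -0.0109, 0.1863]
tool_rot: [0.001, 0.114, 0.993, 0.0]
contact_force: [-4.0, 3.1, 9.5]
gripper_width: 0.292
grasp_force: 59.6
```

arm_command --rows '[[10,[0.032,0.029,0],[0,0,0]],[10,[0.056,0.064,0],[0,0,0]],[10,[0.07,0.105,0],[0,0,0]],[10,[0.073,0.148,0],[0,0,0]],[10,[0.065,0.19,0],[0,0,0]],[10,[0.046,0.229,0],[0,0,0]],[10,[0.019,0.261,0],[0,0,0]],[10,[-0.016,0.286,0],[0,0,0]],[10,[-0.057,0.301,0],[0,0,0]],[10,[-0.099,0.305,0],[0,0,0]],[10,[-0.142,0.298,0],[0,0,0]],[10,[-0.181,0.28,0],[0,0,0]]]'

```text
time: 14.0
tool_pos: [0.5643, 0.0734, 0.1864]
tool_rot: [0.003, 0.113, 0.994, 0.0]
contact_force: [4.7, -2.4, 7.5]
gripper_width: 0.288
grasp_force: 59.5
```

arm_command --rows '[[10,[-0.033,-0.027,0],[0,0,0]],[10,[-0.059,-0.061,0],[0,0,0]],[10,[-0.074,-0.101,0],[0,0,0]],[10,[-0.079,-0.144,0],[0,0,0]],[10,[-0.073,-0.187,0],[0,0,0]],[10,[-0.056,-0.226,0],[0,0,0]],[10,[-0.03,-0.26,0],[0,0,0]],[10,[0.004,-0.286,0],[0,0,0]],[10,[0.044,-0.303,0],[0,0,0]],[10,[0.086,-0.308,0],[0,0,0]],[10,[0.129,-0.303,0],[0,0,0]],[10,[0.169,-0.287,0],[0,0,0]]]'

```text
time: 15.0
tool_pos: [0.6152, -0.0131, 0.1863]
tool_rot: [0.002, 0.114, 0.993, 0.0]
contact_force: [-3.5, 3.0, 8.7]
gripper_width: 0.285
grasp_force: 59.7
```

```bash
python3 -W ignore look.py side top side
```

```text
side t 15.0 line-ptr 1.912 score 35 bg 120 | tcp r 0.0513 phi -1.034 z 0.1863 F [-3.5  3.   8.7]
top t 15.05 line-ptr 1.704 score 2 bg 91 | tcp r 0.0512 phi -0.99 z 0.1864 F [2.1 1.5 6.3]
side t 15.1 line-ptr 1.912 score 36 bg 120 | tcp r 0.0512 phi -1.0 z 0.1864 F [2.  2.  6.6]
```

The only match is a static artifact at 1.912, because the line is behind the ring bracket. That fits the predicted −1.62 and a mean speed of about 2.03 rad/s. I'll confirm with one more second of turning.

```bash
python3 gen.py 3.1x12
```

```text
12 phi 39.7383333333333
[[10, [0.034, 0.025, 0], [0, 0, 0]], [10, [0.061, 0.059, 0], [0, 0, 0]], [10, [0.078, 0.098, 0], [0, 0, 0]], [10, [0.085, 0.141, 0], [0, 0, 0]], [10, [0.081, 0.183, 0], [0, 0, 0]], [10, [0.065, 0.224, 0], [0, 0, 0]], [10, [0.041, 0.259, 0], [0, 0, 0]], [10, [0.008, 0.286, 0], [0, 0, 0]], [10, [-0.031, 0.304, 0], [0, 0, 0]], [10, [-0.074, 0.312, 0], [0, 0, 0]], [10, [-0.116, 0.308, 0], [0, 0, 0]], [10, [-0.157, 0.294, 0], [0, 0, 0]]]
```

arm_command --rows '[[10,[0.034,0.025,0],[0,0,0]],[10,[0.061,0.059,0],[0,0,0]],[10,[0.078,0.098,0],[0,0,0]],[10,[0.085,0.141,0],[0,0,0]],[10,[0.081,0.183,0],[0,0,0]],[10,[0.065,0.224,0],[0,0,0]],[10,[0.041,0.259,0],[0,0,0]],[10,[0.008,0.286,0],[0,0,0]],[10,[-0.031,0.304,0],[0,0,0]],[10,[-0.074,0.312,0],[0,0,0]],[10,[-0.116,0.308,0],[0,0,0]],[10,[-0.157,0.294,0],[0,0,0]]]'

```text
time: 16.15
tool_pos: [0.568, 0.0755, 0.1863]
tool_rot: [0.003, 0.113, 0.994, 0.0]
contact_force: [3.9, -2.5, 6.2]
gripper_width: 0.287
grasp_force: 59.5
```

```bash
python3 -W ignore look.py side top
cat >> fit.py <<'E'
    s2=s+[(r,3.1)]*72+[(.15,0)]+[(r,3.1)]*12; o=sim(s2,*f.x); print('pred line-ptr',(o[-1,0]+1.393+np.pi)%(2*np.pi)-np.pi,'before hold',(o[-14,0]+1.393+np.pi)%(2*np.pi)-np.pi,o[-1])
E
python3 fit.py
```

```text
side t 16.15 line-ptr 0.274 score 119 bg 131 | tcp r 0.0492 phi 2.012 z 0.1863 F [ 3.9 -2.5  6.2]
top t 16.2 line-ptr 0.376 score 150 bg 80 | tcp r 0.0491 phi 2.055 z 0.1863 F [-0.7 -2.2  9.1]
[0.03811747 0.07260199 0.00774282] [-0.19 -0.46 -0.41  1.87 -1.09 -1.78  0.39] slip 1.037171281549931
now [10.06865635  1.70421884]
3.05 [1.748, 1.785, 1.818, 1.845, 1.869, 1.889, 1.907, 1.922, 1.935, 1.946, 1.955, 1.963]
3.1 [1.755, 1.799, 1.836, 1.868, 1.896, 1.919, 1.94, 1.957, 1.972, 1.985, 1.996, 2.005]
3.15 [1.762, 1.812, 1.854, 1.891, 1.922, 1.949, 1.972, 1.992, 2.009, 2.024, 2.037, 2.047]
pred line-ptr 0.42542794353272484 before hold -1.5387135612916758 [24.16516917  1.94308813]
```

The line came back at 0.274, against a prediction of 0.425. The mean speed was therefore about 2.0–2.05 rad/s, well inside the band for over 5.5 s. Next I'll plan the stop at the pointer.

Run:
```python
from sim import *
r=1/12
for J,tau in ((.038,.074),(.041,.073),(.038,.077)):
  for n in (26,27,28):
    print(J,tau,n,[ (x,(sim([(.1,0)]+[(r,3.1)]*n+[(r,x),(r,x/2)]+[(1.,0)],J,tau,th=.274,w=2.0)[-1,0]-2*np.pi).round(3)) for x in (1.5,2.3)])
```

```text
0.038 0.074 26 [(1.5, np.float64(-1.118)), (2.3, np.float64(-1.052))]
0.038 0.074 27 [(1.5, np.float64(-0.949)), (2.3, np.float64(-0.883))]
0.038 0.074 28 [(1.5, np.float64(-0.78)), (2.3, np.float64(-0.714))]
0.041 0.073 26 [(1.5, np.float64(-1.047)), (2.3, np.float64(-0.98))]
0.041 0.073 27 [(1.5, np.float64(-0.876)), (2.3, np.float64(-0.81))]
0.041 0.073 28 [(1.5, np.float64(-0.706)), (2.3, np.float64(-0.639))]
0.038 0.077 26 [(1.5, np.float64(-1.219)), (2.3, np.float64(-1.155))]
0.038 0.077 27 [(1.5, np.float64(-1.054)), (2.3, np.float64(-0.989))]
0.038 0.077 28 [(1.5, np.float64(-0.888)), (2.3, np.float64(-0.823))]
```

```bash
python3 gen.py 3.1x12;python3 gen.py 3.1x12; python3 -c "
from sim import *
print(sim([(.1,0)]+[(1/12,3.1)]*24,.038,.075,th=.274,w=2.0)[-1]-[2*np.pi,0])"
```

```text
12 phi 42.838333333333296
[[10, [-0.035, -0.024, 0], [0, 0, 0]], [10, [-0.064, -0.057, 0], [0, 0, 0]], [10, [-0.082, -0.095, 0], [0, 0, 0]], [10, [-0.091, -0.137, 0], [0, 0, 0]], [10, [-0.088, -0.18, 0], [0, 0, 0]], [10, [-0.075, -0.221, 0], [0, 0, 0]], [10, [-0.051, -0.257, 0], [0, 0, 0]], [10, [-0.02, -0.286, 0], [0, 0, 0]], [10, [0.018, -0.305, 0], [0, 0, 0]], [10, [0.06, -0.315, 0], [0, 0, 0]], [10, [0.103, -0.313, 0], [0, 0, 0]], [10, [0.144, -0.3, 0], [0, 0, 0]]]
12 phi 45.93833333333329
[[10, [0.037, 0.022, 0], [0, 0, 0]], [10, [0.066, 0.054, 0], [0, 0, 0]], [10, [0.087, 0.091, 0], [0, 0, 0]], [10, [0.097, 0.133, 0], [0, 0, 0]], [10, [0.096, 0.176, 0], [0, 0, 0]], [10, [0.084, 0.217, 0], [0, 0, 0]], [10, [0.063, 0.254, 0], [0, 0, 0]], [10, [0.032, 0.284, 0], [0, 0, 0]], [10, [-0.005, 0.306, 0], [0, 0, 0]], [10, [-0.047, 0.317, 0], [0, 0, 0]], [10, [-0.09, 0.317, 0], [0, 0, 0]], [10, [-0.131, 0.306, 0], [0, 0, 0]]]
[-2.08339063  2.01470756]
```

arm_command --rows '[[10,[-0.035,-0.024,0],[0,0,0]],[10,[-0.064,-0.057,0],[0,0,0]],[10,[-0.082,-0.095,0],[0,0,0]],[10,[-0.091,-0.137,0],[0,0,0]],[10,[-0.088,-0.18,0],[0,0,0]],[10,[-0.075,-0.221,0],[0,0,0]],[10,[-0.051,-0.257,0],[0,0,0]],[10,[-0.02,-0.286,0],[0,0,0]],[10,[0.018,-0.305,0],[0,0,0]],[10,[0.06,-0.315,0],[0,0,0]],[10,[0.103,-0.313,0],[0,0,0]],[10,[0.144,-0.3,0],[0,0,0]]]'

```text
time: 17.25
tool_pos: [0.6113, -0.0151, 0.1863]
tool_rot: [0.002, 0.114, 0.993, 0.0]
contact_force: [-3.1, 2.4, 9.3]
gripper_width: 0.288
grasp_force: 59.7
```

arm_command --rows '[[10,[0.037,0.022,0],[0,0,0]],[10,[0.066,0.054,0],[0,0,0]],[10,[0.087,0.091,0],[0,0,0]],[10,[0.097,0.133,0],[0,0,0]],[10,[0.096,0.176,0],[0,0,0]],[10,[0.084,0.217,0],[0,0,0]],[10,[0.063,0.254,0],[0,0,0]],[10,[0.032,0.284,0],[0,0,0]],[10,[-0.005,0.306,0],[0,0,0]],[10,[-0.047,0.317,0],[0,0,0]],[10,[-0.09,0.317,0],[0,0,0]],[10,[-0.131,0.306,0],[0,0,0]]]'

```text
time: 18.25
tool_pos: [0.5718, 0.0772, 0.1864]
tool_rot: [0.003, 0.113, 0.994, -0.0]
contact_force: [2.6, -3.4, 7.1]
gripper_width: 0.285
grasp_force: 59.6
```

```bash
python3 -W ignore look.py side
python3 - <<'E'
from sim import *
r=1/12
for J,tau in ((.038,.075),(.041,.074)):
  for n in range(6,11):
    print(J,tau,n,'travel from photo:',[ (x,sim([(.05,0)]+[(r,3.1)]*n+[(r,x),(r,x/2)]+[(1.,0)],J,tau,th=0,w=2.02)[-1,0].round(3)) for x in (1.2,2.3)])
E
```

```text
side t 18.25 line-ptr -2.079 score 116 bg 130 | tcp r 0.0493 phi 1.927 z 0.1864 F [ 2.6 -3.4  7.1]
0.038 0.075 6 travel from photo: [(1.2, np.float64(1.548)), (2.3, np.float64(1.636))]
0.038 0.075 7 travel from photo: [(1.2, np.float64(1.713)), (2.3, np.float64(1.802))]
0.038 0.075 8 travel from photo: [(1.2, np.float64(1.879)), (2.3, np.float64(1.968))]
0.038 0.075 9 travel from photo: [(1.2, np.float64(2.045)), (2.3, np.float64(2.134))]
0.038 0.075 10 travel from photo: [(1.2, np.float64(2.212)), (2.3, np.float64(2.301))]
0.041 0.074 6 travel from photo: [(1.2, np.float64(1.597)), (2.3, np.float64(1.686))]
0.041 0.074 7 travel from photo: [(1.2, np.float64(1.764)), (2.3, np.float64(1.853))]
0.041 0.074 8 travel from photo: [(1.2, np.float64(1.931)), (2.3, np.float64(2.02))]
0.041 0.074 9 travel from photo: [(1.2, np.float64(2.098)), (2.3, np.float64(2.188))]
0.041 0.074 10 travel from photo: [(1.2, np.float64(2.266)), (2.3, np.float64(2.356))]
```

```bash
python3 gen.py 3.1x9 1.3 0.6 0
```

```text
12 phi 48.42166666666662
[[10, [-0.038, -0.021, 0], [0, 0, 0]], [10, [-0.068, -0.051, 0], [0, 0, 0]], [10, [-0.09, -0.088, 0], [0, 0, 0]], [10, [-0.102, -0.129, 0], [0, 0, 0]], [10, [-0.103, -0.172, 0], [0, 0, 0]], [10, [-0.093, -0.214, 0], [0, 0, 0]], [10, [-0.073, -0.252, 0], [0, 0, 0]], [10, [-0.044, -0.283, 0], [0, 0, 0]], [10, [-0.007, -0.306, 0], [0, 0, 0]], [10, [0.009, -0.313, 0], [0, 0, 0]], [10, [0.017, -0.315, 0], [0, 0, 0]], [10, [0.017, -0.315, 0], [0, 0, 0]]]
```

arm_command --rows '[[10,[-0.038,-0.021,0],[0,0,0]],[10,[-0.068,-0.051,0],[0,0,0]],[10,[-0.09,-0.088,0],[0,0,0]],[10,[-0.102,-0.129,0],[0,0,0]],[10,[-0.103,-0.172,0],[0,0,0]],[10,[-0.093,-0.214,0],[0,0,0]],[10,[-0.073,-0.252,0],[0,0,0]],[10,[-0.044,-0.283,0],[0,0,0]],[10,[-0.007,-0.306,0],[0,0,0]],[10,[0.009,-0.313,0],[0,0,0]],[10,[0.017,-0.315,0],[0,0,0]],[10,[0.017,-0.315,0],[0,0,0]]]'

```text
time: 19.3
tool_pos: [0.578, -0.0179, 0.1864]
tool_rot: [0.003, 0.114, 0.993, 0.0]
contact_force: [1.2, -1.2, 6.5]
gripper_width: 0.288
grasp_force: 59.5
```

arm_command --rows '[[10,[0,0,0],[0,0,0]],[10,[0,0,0],[0,0,0]],[10,[0,0,0],[0,0,0]],[10,[0,0,0],[0,0,0]],[10,[0,0,0],[0,0,0]],[10,[0,0,0],[0,0,0]],[10,[0,0,0],[0,0,0]],[10,[0,0,0],[0,0,0]]]'

```text
time: 19.97
tool_pos: [0.5771, -0.0176, 0.1864]
tool_rot: [0.002, 0.114, 0.994, -0.0]
contact_force: [-0.3, -0.3, 6.9]
gripper_width: 0.29
grasp_force: 59.5
```

```bash
python3 -W ignore look.py side top side
python3 - <<'E'
from look import *
f=vision.grab_frame('side'); cv2.imwrite('pics/stop.png',cv2.resize(f['color'][150:270,190:330,::-1],None,fx=4,fy=4,interpolation=3))
E
```

```text
side t 19.967 line-ptr 0.145 score 130 bg 120 | tcp r 0.0501 phi -1.812 z 0.1864 F [-0.3 -0.3  6.9]
top t 20.017 line-ptr 0.105 score 12 bg 88 | tcp r 0.0501 phi -1.812 z 0.1864 F [-0.2 -0.9  7.5]
side t 20.067 line-ptr 0.145 score 130 bg 120 | tcp r 0.0501 phi -1.812 z 0.1864 F [-0.6 -1.3  7.5]
```

View pics/stop.png

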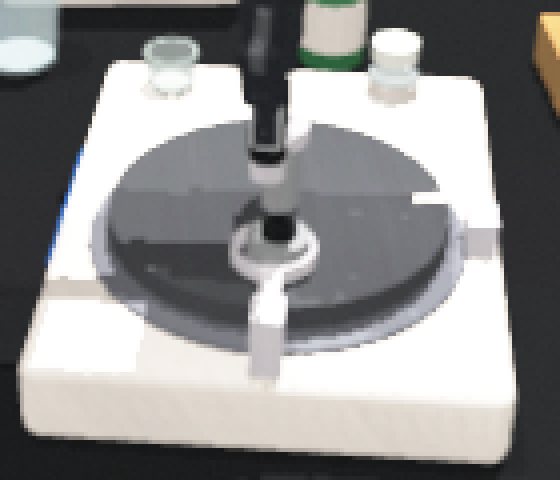

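The side crop shows the line at (428,198), slightly past the block at (480,215), so the platen overshot by about 0.14 rad (16 mm). I'll nudge it back a little.

```bash
python3 - <<'E'
from sim import *
r=1/12
for J,tau in ((.038,.075),(.041,.074),(.038,.068)):
  for p in ([1.5,2.5,1.5],[1.5,2.5,2.5,1.2],[1.5,3,1.5],[1.5,3,2.2,1],[1.5,3,3,1.5]): print(J,tau,p,-sim([(r,x) for x in p]+[(.6,0)],J,tau)[-1,0].round(3))
E
cp st.json st.bak; for p in "-1.5 -2.5 -2.5 -1.2 0x5" "-1.5 -3 -2.2 -1 0x5" "-1.5 -3 -3 -1.5 0x5"; do cp st.bak st.json; python3 gen.py $p; done
```

```text
0.038 0.075 [1.5, 2.5, 1.5] -0.055
0.038 0.075 [1.5, 2.5, 2.5, 1.2] -0.107
0.038 0.075 [1.5, 3, 1.5] -0.071
0.038 0.075 [1.5, 3, 2.2, 1] -0.112
0.038 0.075 [1.5, 3, 3, 1.5] -0.156
0.041 0.074 [1.5, 2.5, 1.5] -0.053
0.041 0.074 [1.5, 2.5, 2.5, 1.2] -0.104
0.041 0.074 [1.5, 3, 1.5] -0.069
0.041 0.074 [1.5, 3, 2.2, 1] -0.109
0.041 0.074 [1.5, 3, 3, 1.5] -0.151
0.038 0.068 [1.5, 2.5, 1.5] -0.066
0.038 0.068 [1.5, 2.5, 2.5, 1.2] -0.125
0.038 0.068 [1.5, 3, 1.5] -0.083
0.038 0.068 [1.5, 3, 2.2, 1] -0.13
0.038 0.068 [1.5, 3, 3, 1.5] -0.177
9 phi 47.779999999999944
[[10, [-0.019, 0.007, 0], [0, 0, 0]], [10, [-0.05, 0.023, 0], [0, 0, 0]], [10, [-0.076, 0.046, 0], [0, 0, 0]], [10, [-0.087, 0.059, 0], [0, 0, 0]], [10, [-0.087, 0.059, 0], [0, 0, 0]], [10, [-0.087, 0.059, 0], [0, 0, 0]], [10, [-0.087, 0.059, 0], [0, 0, 0]], [10, [-0.087, 0.059, 0], [0, 0, 0]], [10, [-0.087, 0.059, 0], [0, 0, 0]]]
9 phi 47.77999999999995
[[10, [-0.019, 0.007, 0], [0, 0, 0]], [10, [-0.055, 0.027, 0], [0, 0, 0]], [10, [-0.078, 0.048, 0], [0, 0, 0]], [10, [-0.087, 0.059, 0], [0, 0, 0]], [10, [-0.087, 0.059, 0], [0, 0, 0]], [10, [-0.087, 0.059, 0], [0, 0, 0]], [10, [-0.087, 0.059, 0], [0, 0, 0]], [10, [-0.087, 0.059, 0], [0, 0, 0]], [10, [-0.087, 0.059, 0], [0, 0, 0]]]
9 phi 47.67166666666662
[[10, [-0.019, 0.007, 0], [0, 0, 0]], [10, [-0.055, 0.027, 0], [0, 0, 0]], [10, [-0.085, 0.056, 0], [0, 0, 0]], [10, [-0.097, 0.074, 0], [0, 0, 0]], [10, [-0.097, 0.074, 0], [0, 0, 0]], [10, [-0.097, 0.074, 0], [0, 0, 0]], [10, [-0.097, 0.074, 0], [0, 0, 0]], [10, [-0.097, 0.074, 0], [0, 0, 0]], [10, [-0.097, 0.074, 0], [0, 0, 0]]]
```

arm_command --rows '[[10,[-0.019,0.007,0],[0,0,0]],[10,[-0.055,0.027,0],[0,0,0]],[10,[-0.085,0.056,0],[0,0,0]],[10,[-0.097,0.074,0],[0,0,0]],[10,[-0.097,0.074,0],[0,0,0]],[10,[-0.097,0.074,0],[0,0,0]],[10,[-0.097,0.074,0],[0,0,0]],[10,[-0.097,0.074,0],[0,0,0]],[10,[-0.097,0.074,0],[0,0,0]]]'

```text
time: 20.92
tool_pos: [0.5477, 0.0046, 0.1864]
tool_rot: [0.002, 0.114, 0.994, -0.0]
contact_force: [-0.4, -0.4, 8.2]
gripper_width: 0.289
grasp_force: 59.5
```

```bash
python3 -W ignore look.py side top side
python3 - <<'E'
from look import *
f=vision.grab_frame('side'); g=vision.grab_frame('top'); np.savez('topn.npz',**g)
cv2.imwrite('pics/stop2.png',np.hstack([cv2.resize(f['color'][170:230,250:330],(400,300),interpolation=3),cv2.resize(g['color'][100:160,210:290],(400,300),interpolation=3)])[:,:,::-1])
E
```

```text
side t 20.917 line-ptr -0.082 score 117 bg 135 | tcp r 0.049 phi -2.572 z 0.1864 F [-0.4 -0.4  8.2]
top t 20.967 line-ptr -0.073 score 149 bg 86 | tcp r 0.0491 phi -2.572 z 0.1864 F [-1.4 -0.4  7.8]
side t 21.017 line-ptr -0.082 score 117 bg 135 | tcp r 0.0491 phi -2.571 z 0.1864 F [-1.8 -1.   8.8]
```

View pics/stop2.png

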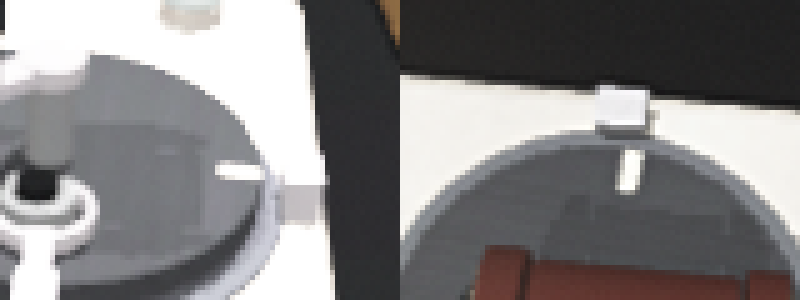

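The side crop puts the line at (240,170) and the block at (300,190); the top crop puts the line at (630,170) and the block at (623,105). Both cameras read about −0.078 rad (9 mm), which is already within the 15 mm. A small forward nudge will centre it.

```bash
python3 gen.py 1.5 2.5 1.4 0x5
```

```text
8 phi 48.12166666666662
[[10, [0.012, -0.018, 0], [0, 0, 0]], [10, [0.036, -0.042, 0], [0, 0, 0]], [10, [0.052, -0.054, 0], [0, 0, 0]], [10, [0.052, -0.054, 0], [0, 0, 0]], [10, [0.052, -0.054, 0], [0, 0, 0]], [10, [0.052, -0.054, 0], [0, 0, 0]], [10, [0.052, -0.054, 0], [0, 0, 0]], [10, [0.052, -0.054, 0], [0, 0, 0]]]
```

arm_command --rows '[[10,[0.012,-0.018,0],[0,0,0]],[10,[0.036,-0.042,0],[0,0,0]],[10,[0.052,-0.054,0],[0,0,0]],[10,[0.052,-0.054,0],[0,0,0]],[10,[0.052,-0.054,0],[0,0,0]],[10,[0.052,-0.054,0],[0,0,0]],[10,[0.052,-0.054,0],[0,0,0]],[10,[0.052,-0.054,0],[0,0,0]]]'

```text
time: 21.83
tool_pos: [0.5636, -0.0116, 0.1864]
tool_rot: [0.002, 0.114, 0.994, 0.0]
contact_force: [-0.1, -1.2, 7.2]
gripper_width: 0.29
grasp_force: 59.7
```

```bash
python3 -W ignore look.py side top side
```

```text
side t 21.833 line-ptr 0.037 score 117 bg 130 | tcp r 0.0496 phi -2.109 z 0.1864 F [-0.1 -1.2  7.2]
top t 21.883 line-ptr 0.043 score 141 bg 86 | tcp r 0.0497 phi -2.109 z 0.1864 F [ 0.6 -0.   7.8]
side t 21.933 line-ptr 0.037 score 117 bg 130 | tcp r 0.0497 phi -2.109 z 0.1864 F [-0.6 -0.7  7. ]
```

The line is now 4–5 mm from the pointer and at rest. I'll release the handle and go straight up.

arm_command --rows '[[40,[0,0,0],[0,0,0]],[60,[0,0,0],[0,0,0]],[70,[0,0,0],[0,0,0]],[70,[0,0,0],[0,0,0]],[70,[0,0,0],[0,0,0]],[70,[0,0,0.05],[0,0,0]],[70,[0,0,0.12],[0,0,0]],[70,[0,0,0.22],[0,0,0]],[70,[0,0,0.34],[0,0,0]],[70,[0,0,0.4],[0,0,0]],[70,[0,0,0.4],[0,0,0]],[70,[0,0,0.4],[0,0,0]]]'

```text
time: 22.98
tool_pos: [0.5626, -0.0113, 0.3046]
tool_rot: [0.001, 0.114, 0.994, -0.0]
contact_force: [0.6, 0.1, -1.2]
gripper_width: 0.816
grasp_force: 0.0
```

```bash
python3 -W ignore look.py side top side
python3 - <<'E'
from look import *
f=vision.grab_frame('side'); g=vision.grab_frame('top')
cv2.imwrite('pics/end.png',np.hstack([cv2.resize(f['color'][130:270,180:340],(400,350),interpolation=3),cv2.resize(g['color'][95:245,150:320],(397,350),interpolation=3)])[:,:,::-1])
E
```

```text
side t 22.983 line-ptr 0.035 score 127 bg 115 | tcp r 0.0499 phi -2.129 z 0.3046 F [ 0.6  0.1 -1.2]
top t 23.033 line-ptr 1.568 score 8 bg 85 | tcp r 0.0502 phi -2.144 z 0.3025 F [0.1 0.9 0.1]
side t 23.083 line-ptr 0.035 score 127 bg 115 | tcp r 0.0504 phi -2.152 z 0.3014 F [-0.1 -0.4 -0.5]
```

View pics/end.png

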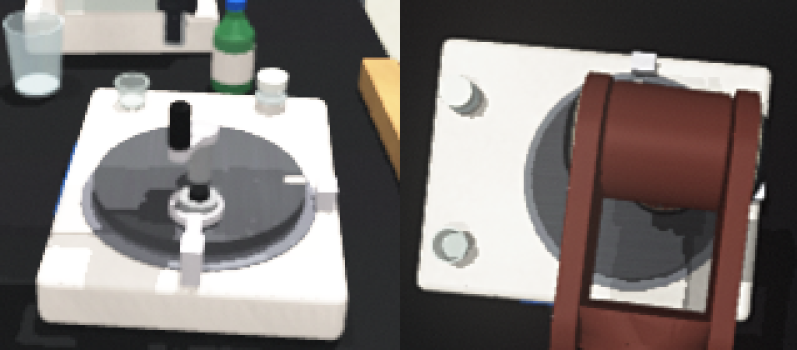

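The side crop shows the handle free at (180,125), the line at (295,180) facing the block at (325,192), the holder in its ring at (197,205), and the jar and cup in place. Handing in.

```bash
python3 -c "
from plant import manip; print(manip.job_done())"
```

```text
the job is handed in; nothing more can be done
None
```

I handed the job in at about 23 s, but no verdict came back. By my measurements the platen ran at about 2.0 rad/s (19–20 rpm) for over 5 s, then stopped with its line about 4 mm from the pointer. The 5 s run had no camera reading during it, so I inferred it from line angles before and after plus the fitted model. The handle is released, the holder is in its ring, and the jar and cup stand in place.

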